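# Fit the spinner's rotor and close its interlocked guard

### The arm

A 6-joint arm with a two-finger parallel gripper is mounted at the origin on a cart in front of the work surface, level with it; the furniture and walls round the work are solid. World frame = base frame: x ahead of the robot, y to its left, z up, the work surface at z = 0. Lengths are in mm, angles in rad, forces in N, time in s.
With the tool pointing down it reaches from about 400 to 925 mm from the base axis. Payload 12.5 kg.
Tool frame: the origin (TCP) lies between the finger pads; the fingertips stand 14 mm ahead of it and the grasp point (between the pads) lies 5 mm behind it; x points along the fingers, y is the direction in which the jaws open and shut, and the axes are right-handed (so a half turn about x gives the same grasp; the last joint's range is limited). The gripper opens to 95 mm and grips with 3 to 60 N. Pads are 20 mm wide; open, the fingers measure 119 mm over their backs; the gripper's body (75 mm by 180 mm) begins 59 mm behind the grasp point.
Start: joints at [-1.22, 0.491, 1.559, -0, 1.092, -0.106], TCP at [275.698, -560.924, 228.661] pointing down, gripper open.
Joint ranges: [-3.1, 3.1], [-0.84, 2.19], [0.05, 2.79], [-1.13, 4.28], [0.06, 2.93], [-2.69, 2.69]. Speed limits (rad/s): [2.22, 2.22, 2.79, 3.14, 3.14, 3.14].

### API

Orientations are given as [roll, pitch, yaw] about the fixed x, y, z axes, in that order (R = Rz(yaw) Ry(pitch) Rx(roll)).
In Python, from cell import env, cams gives the robot as it stands.
- The arm moves only by the tool carry_out, never from a script. Its arguments are lists of equal length, an entry for each row: "grip": the closure, from -1 (fully open) to 1 (shut); "linear": the shift along the tool's x, y, z scaled (see below), a list of three; "turn": the turn about the tool's x scaled (see below). In form: {"grip": [grip, ...], "linear": [[tx, ty, tz], ...], "turn": [turn, ...]}. A call has 1 to 5 rows; each row shifts and turns the commanded pose from where the row before left it, along the tool's axes as they then stand; what a row does not reach is not made up. The controller multiplies each number of a shift by 0.5 m and each number of a turn by 180 degrees. A row lasts 1/10 s, in which the tool goes at most 50 mm and 8.59 degrees, less where a joint would pass 70% of its speed; a pose out of reach is approached as far as the arm can. A call with a number of a shift or a turn outside -1 to 1 is refused whole. A call with a gripper value outside its range is refused whole. The fingers move at their own pace and stop on an object; the grip force is fixed at half the most. Time passes only in rows, so rows that do not move let the fingers close. It gives the time, the measured TCP pose, the force and the opening at its end, in the units of the state.
- env.state(): the state, without advancing time (a new reading comes with each control period).
- cams.read_camera(name): name is "side" or "top"; returns the picture (420x560x3 uint8, blue, green, red); there is no depth.
- cams.camera_info(name): a dict with "fx", "fy", "cx", "cy" (pixels), "view" (4x4, takes a point from world to camera coordinates). Camera axes: x right, y down, z forward; pixel columns grow to the right and rows downward; lengths in mm; the calibration is good to about 2 mm. A picture is of the moment at which its call begins. camera_info takes no time and is no camera call.
- env.job_done(): hands the job in, once; it reports no verdict.
The state is a dict: "t": time; "joints": joint angles; "qvel": joint speeds; "tau": joint torques, N m; "eef_pos": TCP position; "tcp_rot": TCP orientation; "ft_force": force on the tool from outside, world axes, zero at the start; "moment": the same for the moment, N m; "opening": opening from 0.0 (shut) to 1.0 (fully open).
Only numpy, scipy, OpenCV 4.12 (cv2) and the standard library are available. Lean on these libraries where they do the work, as an engineer would, in place of code of your own. Each camera call takes 0.05 s, during which the arm holds its last target. There are 200 camera calls.

### The job

Get the tube spinner on the bench ready to run: fit the loaded rotor on the spindle, turned so that its three holes go over the three drive studs and it lies flat on the platter. Then slide the clear guard along the deck's fence, without lifting it off the deck, until it is closed squarely with its flat tongue fully home in the interlock switch. Leave the small things around the machine where they are.

Things in the scene. Friction and masses are not known exactly. Their poses are not given: they have to be found in the camera images.
- spinner: Fixed white bench machine, aluminium deck 165 (x) x 300 (y) mm, its top 45 above the bench. Origin on the bench under the deck's centre; +x points away from the robot, +y (robot's left) is the way the guard closes. Sizes below are in mm in this frame. A fence (rail 15 high) runs along the deck's far side, guiding face at x = 62. Nothing on it is over 113 above the bench.
- bulkhead (a point): Foot of the upright wall (64 high above the deck) across the deck's +y end, against which the guard's open end closes; this point is on its face, at x = 3, y = 112, z = 45, axes as the machine's; the wall spans x from -45 to 75. The black interlock switch stands beside it at the near side.
- slot_mouth (a point): Centre of the slot's mouth in the interlock switch, at x = -64, y = 112, z = 81, axes as the machine's; the slot runs to +y, 20 wide (x), 6 high (z), flared at both sides in its first 7 mm to a mouth about 28 wide.
- guard: Loose smooth clear hood, 0.25 kg, friction about 0.3, open below and at its +y end, standing at the deck's -y end, 2 to 23 off the fence and up to 0.11 rad askew. 118 (x) x 114 (y) over its grey foot rails (16 high, 5 proud of the walls all round), 64 high. Origin: centre of its underside; axes as the machine's when square. On the fence its x = 3; closed at (3, 55, 45). -y side free for pushing.
- tongue_tip (a point): Middle of the front edge of the guard's tongue, a flat steel strip 16 wide, 3 thick, 26 ahead of the guard's +y end, at (-67, 83, 36) mm in the guard's frame, axes as the guard's. Its bracket on the outside of the guard's near wall takes up y from 29 to 57, z from 23 to 45 and reaches x = -75; the rest of that wall and foot rail is free for pushing.
- interlock_cam (a joint): Cam inside the switch, 16 mm behind the slot's mouth, pushed back by the tongue (0.6 N, stays where pushed, no spring): 0 = open, 0.010 m when the tongue is fully home; its pin then stands out of the back of the switch.
- rotor: Loose aluminium disc, 86 across, 8 thick, 0.16 kg, flat on the bench at the robot's left. Origin: centre of its underside. Three through holes of 11 mm lie 22 from its axis at 0, 120, 240 degrees from its +x; six capped tubes near the rim stand 3 proud. In its middle an upright black grip with flat sides, 28 (x) x 14 (y), from 8 to 42 above the underside.
- drive_studs (a point): Centre of the platter's top face, where the rotor's origin must come; it turns with the platter. Three steel studs (7 thick, 14 high, the last 5 tapered to 3) stand 22 from it at 0, 120, 240 degrees from its +x. The platter is braked (turns only above about 0.25 N m). Any of the three fitting positions of the rotor will do.
- rotor_seat (a point): The same point, fixed in the machine with the machine's axes, at x = 3, y = 60, z = 53.
- vial_0: Bystander: sample vial with a screw cap, 24 x 50 mm, left of the rotor; origin under its foot. Leave it alone.
- forceps: Bystander: steel forceps, 132 mm long, flat on the bench left of the rotor; origin under the middle. Leave them alone.
- tally_counter: Bystander: white hand tally counter, 29 x 42 x 45 mm, on the bench right of the machine; origin under its foot. Leave it alone.
- eraser: Bystander: small eraser, 19 x 42 x 12 mm, on the bench near its front edge, right of the machine; origin under its middle. Leave it alone.
- cover_slips: Bystander: small box, 31 x 31 x 14 mm, on the bench behind the machine; origin under its middle. Leave it alone.
Things that resemble listed ones, but are neither listed nor needed, are in the scene too. What is meant by the rotor is not red, and is the larger of those in its own colour.

How it is judged (in metres and radians):
On the way:
1. the rotor lies flat on the platter with the studs in its holes, let go (horizontal distance between rotor and rotor_seat below 0.004 m and z of rotor in the frame of rotor_seat below 0.003 m and angle between rotor's own z axis and vertical below 0.05 rad and contact force between rotor and the fingers below 0.1 N), for 0.2 s.
At the end, for the whole second after the job is handed in: The rotor lies flat on the platter (3 mm in height, 4 mm sideways, 0.05 rad), studs in its holes; the guard stands closed and square (0.05 rad), its tongue at least 22 of its 26 mm in the slot, centred within 4 mm sideways and 3 mm in height, interlock cam back over 6 mm; all at rest (horizontal distance between rotor and rotor_seat below 0.004 m and z of rotor in the frame of rotor_seat below 0.003 m and angle between each of rotor, guard's own z axis and vertical below 0.05 rad and y of tongue_tip in the frame of slot_mouth above 0.022 m and x of tongue_tip in the frame of slot_mouth between -0.004 and 0.004 m and z of tongue_tip in the frame of slot_mouth between -0.003 and 0.003 m and angle between the y axis of guard and the y axis of spinner, either way round below 0.05 rad and value of joint interlock_cam above 0.006 m and linear speed of each of guard, rotor below 0.02 m/s); the robot touches nothing.
It fails at once if the guard is lifted off the deck (more than 15 mm) or tipped (z of guard in the frame of spinner above 0.06 m or angle between guard's own z axis and vertical above 0.25 rad).
It fails at once if a bystander is moved by more than 3 cm (distance of any of vial_0, forceps, tally_counter, cover_slips, eraser from where it was at the start of the episode above 0.03 m).
It also fails if it takes over 72 s, if anything falls off the work surface, if the arm or the gripper's body presses on something with over 40 N, if the wrist force passes 120 N, or if a joint passes its speed limit or range.

## Working session

There is one attempt and no reset: what is moved stays moved. The work goes in short steps, Python scripts to look and compute and a tool call to move; the robot and the scene stay as the last step left them, time stands still between calls to the robot, and variables do not carry over. Pictures are saved under pics/ and viewed, about 8 in all and at most 12, crops included, and the job is handed in when it is done.

Besides the shell and the picture viewer there is one more tool, called by a JSON object that holds its "fn" and its "kwargs". carry_out: Moves the arm, as the interface text tells. Shifts and turns lie within -1 to 1; 1 stands for 0.5 m of shift or 180 degrees of turn. Its arguments: {"type":"object","properties":{"grip":{"type":"array"},"linear":{"type":"array"},"turn":{"type":"array"}},"required":["grip","linear","turn"]}

```bash
ls; mkdir -p pics; cat > h.py <<'E'
import numpy as np, cv2
from cell import env, cams
def snap(n,f):
    im=np.array(cams.read_camera(n)); cv2.imwrite('pics/'+f,im); return im
def P(n):
    c=cams.camera_info(n); K=np.array([[c['fx'],0,c['cx']],[0,c['fy'],c['cy']],[0,0,1.]]); return K,np.array(c['view'])
def proj(n,p):
    K,V=P(n); q=K@(V[:3,:3]@np.array(p,float)+V[:3,3]); return q[:2]/q[2]
def ray(n,uv):
    K,V=P(n); R=V[:3,:3]; d=R.T@np.linalg.solve(K,[uv[0],uv[1],1.]); return -R.T@V[:3,3], d/np.linalg.norm(d)
def atz(n,uv,z):
    o,d=ray(n,uv); return o+d*(z-o[2])/d[2]
def tri(a,b):
    (o1,d1),(o2,d2)=ray('side',a),ray('top',b)
    s=np.linalg.lstsq(np.c_[d1,-d2],o2-o1,rcond=None)[0]
    p,q=o1+s[0]*d1,o2+s[1]*d2; return (p+q)/2,np.linalg.norm(p-q)
E
python3 - <<'E'
from h import *
np.set_printoptions(precision=3,suppress=True)
a=snap('side','s0.png');b=snap('top','t0.png')
cv2.imwrite('pics/t0.png',cv2.resize(b,(800,600),interpolation=cv2.INTER_CUBIC));cv2.imwrite('pics/s0.png',cv2.resize(a,(800,600),interpolation=cv2.INTER_CUBIC))
for n in('side','top'):print(P(n)[0],P(n)[1])
print(env.state())
E
```

```text
pics
[[472.595   0.    276.221]
 [  0.    472.595 210.541]
 [  0.      0.      1.   ]] [[  -0.998   -0.06    -0.007  563.494]
 [  -0.021    0.451   -0.892   47.035]
 [   0.057   -0.891   -0.451 1504.956]
 [   0.       0.       0.       1.   ]]
[[436.742   0.    275.166]
 [  0.    436.742 212.379]
 [  0.      0.      1.   ]] [[  -0.013   -1.      -0.009   66.486]
 [  -0.994    0.014   -0.105  565.654]
 [   0.105    0.008   -0.994 1279.846]
 [   0.       0.       0.       1.   ]]
{'t': 0.1, 'joints': array([-1.22 ,  0.491,  1.559,  0.   ,  1.092, -0.106]), 'qvel': array([-0.   , -0.002, -0.002, -0.001,  0.002,  0.001]), 'tau': array([  0.003, -61.362, -25.86 ,   0.069,   0.047,  -0.   ]), 'eef_pos': array([ 275.626, -560.716,  228.127]), 'tcp_rot': array([-1.685,  1.57 ,  1.913]), 'ft_force': array([0.054, 0.162, 0.535]), 'moment': array([-0.005, -0.031, -0.015]), 'opening': 1.000180372225919}
```

View pics/t0.png

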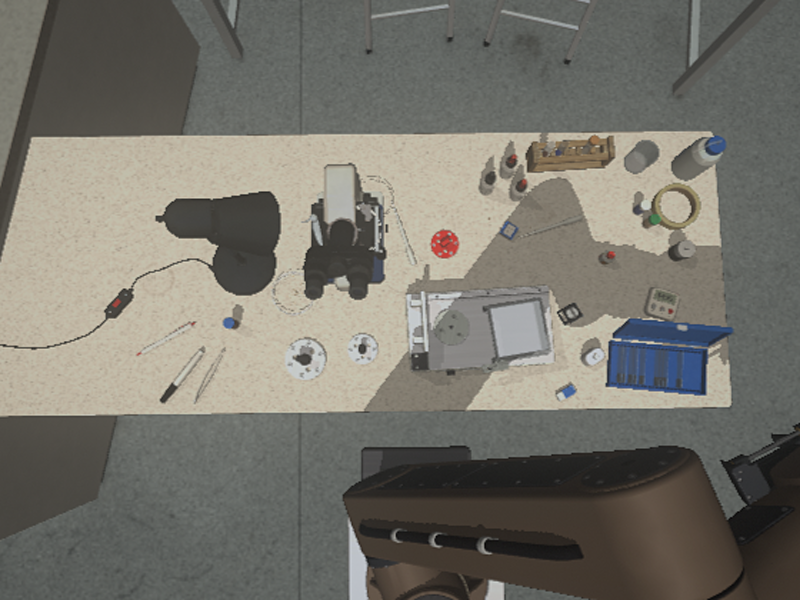

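View pics/s0.png

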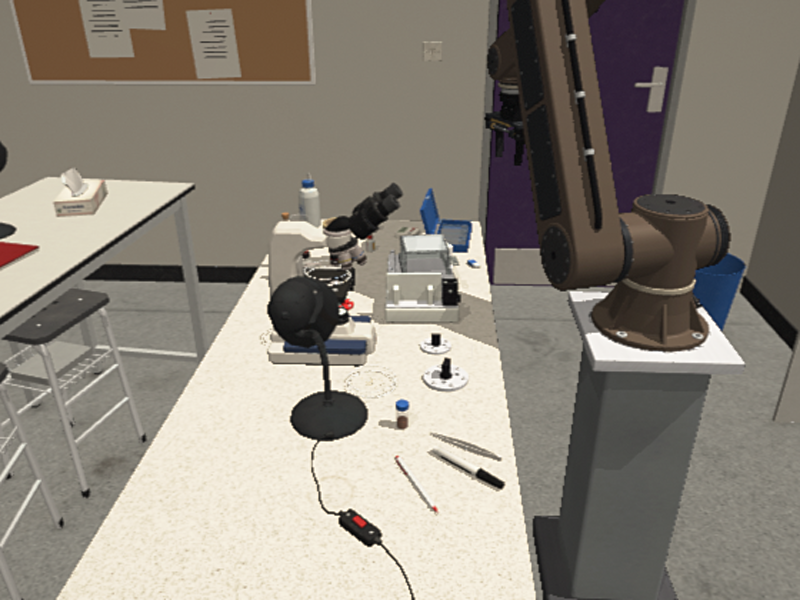

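```bash
python3 - <<'E'
from h import *
b=snap('top','t1.png');a=snap('side','s1.png')
c=np.vstack([cv2.resize(b[195:270,280:393],(800,530),interpolation=cv2.INTER_CUBIC)]); cv2.imwrite('pics/c1.png',c)
l=cv2.resize(b[228:272,195:271],(700,405),interpolation=cv2.INTER_CUBIC)
cv2.imwrite('pics/c2.png',l)
E
```

```text
(no output)
```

View pics/c1.png

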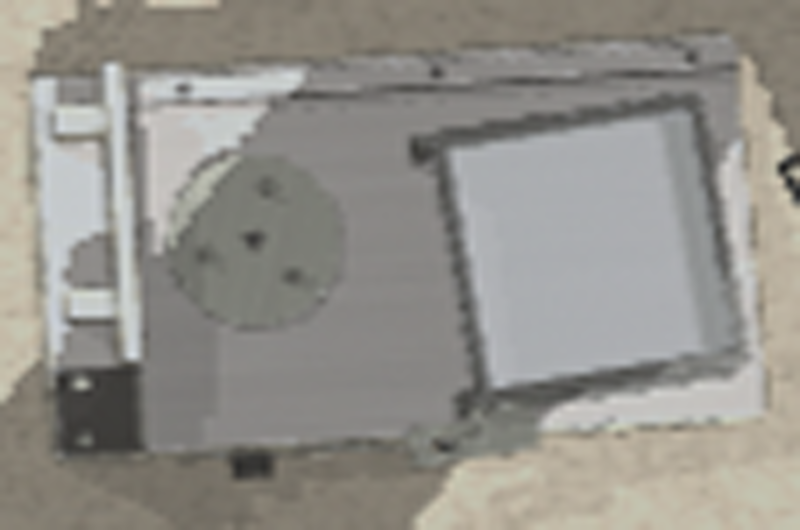

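View pics/c2.png

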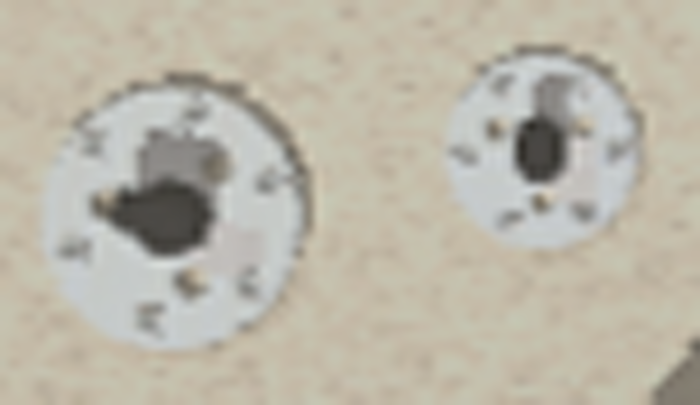

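```bash
cat > fit.py <<'E'
from h import *
from scipy.optimize import least_squares
np.set_printoptions(precision=2,suppress=True)
c1=lambda U,V:((U+.5)/7.08-.5+280,(V+.5)/7.067-.5+195)
c2=lambda U,V:((U+.5)/9.21-.5+195,(V+.5)/9.205-.5+228)
def tf(p,q):
    c,s=np.cos(p[2]),np.sin(p[2]); return np.array([p[0]+c*q[0]-s*q[1],p[1]+s*q[0]+c*q[1],q[2]])
def fit(model,px,x0):
    f=lambda p:np.concatenate([proj('top',tf(p,m))-u for m,u in zip(model,px)])
    r=least_squares(f,x0); return r.x,r.fun.reshape(-1,2)
if __name__=='__main__':
    m=[(-82.5,-150,45),(-82.5,150,45),(3,60,53),(75,112,109),(-45,112,109),(82.5,-150,60)]
    u=[c1(765,418),c1(55,455),c1(257,240),c1(122,65),c1(138,360),c1(740,38)]
    s,r=fit(m,u,[640,0,0]);print('spinner',s);print(r)
    print('platter est',tf(s,(3,60,53)), 'direct',atz('top',c1(257,240),53))
    st=[atz('top',c1(*q),60) for q in((268,186),(206,256),(293,275))]
    cen=np.mean(st,0);print('studs cen',cen,[ (np.hypot(*(p-cen)[:2]),np.degrees(np.arctan2(p[1]-cen[1],p[0]-cen[0]))) for p in st])
    ho=[atz('top',c2(*q),4) for q in((103,202),(188,283),(217,163))]
    ch=np.mean(ho,0);print('holes cen',ch,[ (np.hypot(*(p-ch)[:2]),np.degrees(np.arctan2(p[1]-ch[1],p[0]-ch[0]))) for p in ho])
    im=cv2.imread('pics/t1.png');mm=(cv2.cvtColor(im,cv2.COLOR_BGR2HSV)[...,1]<38)&(im[...,2]>150)
    mm[:,:195]=0;mm[:,232]=0;mm[:228]=0;mm[272:]=0;mm[:,232:]=0
    mm=mm.astype(np.uint8);cs=cv2.findContours(mm,cv2.RETR_EXTERNAL,cv2.CHAIN_APPROX_NONE)[0];k=max(cs,key=cv2.contourArea)
    h=cv2.convexHull(k);e=cv2.fitEllipse(k);print('ellipse',e,atz('top',e[0],6))
    g=[atz('top',c1(*q),109) for q in ((485,388),(440,150),(690,108))];print('guard top',g)
    gs,r=fit([(-59,57,61),(-59,-57,61),(59,-57,61),(59,57,61)],[c1(478,398),c1(748,357),c1(698,98),c1(428,140)],[600,-80,.1]);print('guard',gs,r)
E
python3 fit.py
```

```text
spinner [ 512.7  -118.17    0.04]
[[ 0.69  0.97]
 [-1.37  0.81]
 [-0.72  0.42]
 [ 0.06 -0.67]
 [ 0.14  0.16]
 [ 1.18 -1.74]]
platter est [513.55 -58.11  53.  ] direct [514.76 -60.24  53.  ]
studs cen [514.73 -59.1   60.  ] [(np.float64(22.556583763896555), np.float64(-14.351906311175652)), (np.float64(21.67466780108669), np.float64(108.16903797285352)), (np.float64(21.281700426103075), np.float64(-135.17375152425942))]
holes cen [454.08 249.3    4.  ] [(np.float64(22.442280212743103), np.float64(77.45259224450201)), (np.float64(22.92641935013525), np.float64(-164.34681213564713)), (np.float64(23.302199749828322), np.float64(-42.425605167530385))]
ellipse ((213.14773559570312, 249.42691040039062), (41.83784103393555, 51.07251739501953), 179.7227783203125) [458.82 248.38   6.  ]
guard top [array([ 451.27, -143.85,  109.  ]), array([ 545.84, -128.91,  109.  ]), array([ 561.22, -228.59,  109.  ])]
guard [ 509.26 -195.4     0.15] [[-0.2   1.93]
 [ 0.46  1.42]
 [ 0.01 -1.85]
 [-0.27 -1.57]]
```

```bash
cat > sil.py <<'E'
from fit import *
def boxmask(n,p,b,S=8):
    im=np.zeros((420*S,560*S),np.uint8)
    q=np.array([proj(n,tf(p,(x,y,z))) for x in b[0] for y in b[1] for z in b[2]],np.float32)
    cv2.fillConvexPoly(im,np.int32((cv2.convexHull(q)[:,0]+.5)*S),255)
    return cv2.resize(im,(560,420),interpolation=cv2.INTER_AREA)/255.
E
python3 - <<'E'
from sil import *
from scipy.optimize import minimize
B=[(-14,14),(-7,7),(8,42)]
I={'top':cv2.imread('pics/t1.png',0),'side':cv2.imread('pics/s1.png',0)}
W={}
for n in I:
    u,v=proj(n,(454,249,20)).astype(int);W[n]=(slice(v-13,v+10),slice(u-9,u+9))
    print(n,u,v);print(I[n][W[n]]) if n=='side' else 0
obs={n:np.clip((150-I[n][W[n]].astype(float))/100,0,1) for n in I}
for ns in(['top'],['side','top']):
  for y0 in(77,-43,17):
    f=lambda p:sum(((boxmask(n,(p[0]*10,p[1]*10,p[2]),B)[W[n]]-obs[n])**2).sum() for n in ns)
    r=minimize(f,[45.4,24.9,np.radians(y0)],method='Nelder-Mead',options=dict(maxiter=60,initial_simplex=np.array([45.4,24.9,np.radians(y0)])+np.array([[0,0,0],[.5,0,0],[0,.5,0],[0,0,.2]])))
    print(ns,y0,r.fun,r.x[0]*10,r.x[1]*10,np.degrees(r.x[2]))
a=cv2.imread('pics/s1.png')
A=[cv2.resize(a[165:230,260:330],(390,362),interpolation=cv2.INTER_CUBIC),cv2.resize(a[225:275,285:338],(390,362),interpolation=cv2.INTER_CUBIC)]
cv2.imwrite('pics/c3.png',np.hstack(A))
E
```

```text
top 212 250
side 310 258
[[249 247 240 212 200 228 246 247 248 247 240 208 175 184 218 236 236 236]
 [173 208 228 215 202 231 229 215 209 188 172 175 212 236 237 235 235 237]
 [126 128 135 135 139 151 155 156 164 178 205 220 238 239 236 232 233 236]
 [239 220 211 194 194 196 206 225 236 239 240 240 239 234 234 235 235 237]
 [243 241 241 241 241 240 238 239 241 243 244 246 247 246 243 241 238 236]
 [239 237 236 233 235 239 239 240 243 233 148 132 175 209 223 243 240 237]
 [236 235 236 234 235 235 235 239 244 224  71  32  54  74 153 239 238 238]
 [234 233 233 232 231 231 233 241 239 180  50  19  21  37 146 242 238 237]
 [238 237 236 237 237 237 240 246 232 106  31  29  27  40 148 242 237 235]
 [237 236 237 238 238 238 241 243 185  60  26  34  29  42 155 248 238 233]
 [237 238 239 240 241 234 223 194  83  23  30  35  26  41 162 252 244 241]
 [236 241 242 242 231 189 215 211  63   5  16  17  13  41 163 254 247 245]
 [242 243 244 246 246 238 224 184  57   6  13  16   9  37 150 243 236 231]
 [242 243 246 247 250 252 254 243  94  14  13  14  13  52 156 239 233 220]
 [243 244 230 164 164 162
[... 1032 characters left out ...]
, bounds=bounds,
                               **options)
    fxcc = func(xcc)
    fx = function(np.copy(x), *(wrapper_args + args))
  File "<stdin>", line 12, in <lambda>
  File "<stdin>", line 12, in <genexpr>
  File "sil.py", line 4, in boxmask
    q=np.array([proj(n,tf(p,(x,y,z))) for x in b[0] for y in b[1] for z in b[2]],np.float32)
                ~~~~^^^^^^^^^^^^^^^^^
  File "h.py", line 8, in proj
    K,V=P(n); q=K@(V[:3,:3]@np.array(p,float)+V[:3,3]); return q[:2]/q[2]
        ~^^^
  File "h.py", line 6, in P
    c=cams.camera_info(n); K=np.array([[c['fx'],0,c['cx']],[0,c['fy'],c['cy']],[0,0,1.]]); return K,np.array(c['view'])
ValueError: time passes only in moves, steps and waits
```

```bash
python3 - <<'E'
import re
s=open('h.py').read()
s=s.replace("def P(n):\n    c=","import functools\n@functools.cache\ndef P(n):\n    c=")
s+='''
from scipy.spatial.transform import Rotation as Ro
def pose():
    s=env.state();R=Ro.from_euler('xyz',s['tcp_rot']).as_matrix();return s,R
def plan(t,yaw=None):
    """shift to world point t in tool units (of 0.5 m); yaw=wanted deg of tool y (mod 180)"""
    s,R=pose();a=np.degrees(np.arctan2(R[1,1],R[0,1]))
    d=R.T@(np.array(t,float)-s['eef_pos'])
    print('t',round(s['t'],2),'pos',s['eef_pos'].round(1),'tooly',round(a,2),'tiltx',R[:,0].round(3),'F',s['ft_force'].round(1),'open',round(s['opening'],3))
    print('shift units',(d/500).round(4),'z axis',R[:,2].round(3))
    if yaw is not None:
        e=(yaw-a+90)%180-90;print('turn about +z world',round(e,2),'-> turn units',round(-e/180,4))
'''
open('h.py','w').write(s)
E
python3 - <<'E'
from h import *
np.set_printoptions(precision=2,suppress=True)
plan((454.2,249.1,200),-13)
print('grip top side',proj('side',(454,249,42)),'base',proj('side',(454,249,8)))
for q in((315,295),(305,260),(245,290)):print([atz('top',(q[0]*.7,q[1]*.7),z)for z in(100,250)])
a=cv2.imread('pics/s1.png')
A=[cv2.resize(a[165:230,260:330],(390,362),interpolation=cv2.INTER_CUBIC),cv2.resize(a[225:275,285:338],(390,362),interpolation=cv2.INTER_CUBIC)]
cv2.imwrite('pics/c3.png',np.hstack(A))
E
```

```text
t 0.2 pos [ 275.7 -560.8  228.3] tooly -63.83 tiltx [-0.  0. -1.] F [ 0.5 -0.2 -0.1] open 1.004
shift units [ 0.06 -1.3  -1.03] z axis [-0.9  -0.44 -0.  ]
turn about +z world 50.83 -> turn units -0.2824
grip top side [311.03 251.75] base [310.72 262.25]
[array([578.18, 213.45, 100.  ]), array([560.  , 193.35, 250.  ])]
[array([649.11, 233.5 , 100.  ]), array([622.31, 210.96, 250.  ])]
[array([590.24, 353.31, 100.  ]), array([570.6 , 316.19, 250.  ])]
```

```bash
python3 - <<'E'
from h import *
for b in((220,207),(262,205)):
  print(tri((276,134),b),tri((281,131),b))
E
```

```text
(array([549.07186789, 180.92831837, 351.91262848]), np.float64(5.039937592639389)) (array([542.10927446, 179.59016296, 360.30059412]), np.float64(6.789497060889575))
(array([555.47283333,  86.87012383, 322.02011816]), np.float64(4.108018543362265)) (array([547.89092847,  86.37666053, 331.38858522]), np.float64(8.65198894480134))
```

View pics/c3.png

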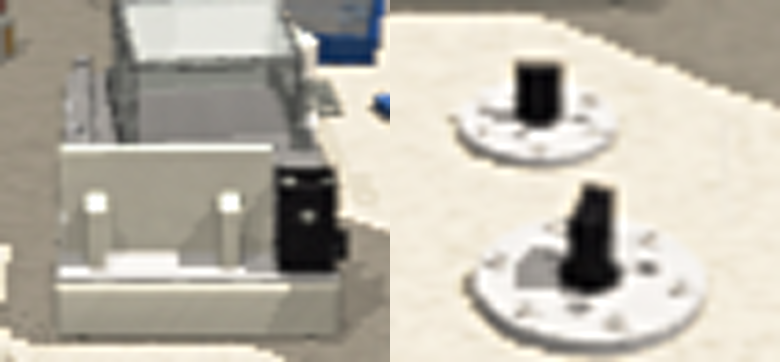

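{"fn": "carry_out", "kwargs": {"grip": [-1, -1, -1, -1, -1], "linear": [[0, 0, -0.1], [0, 0, -0.1], [0, -0.05, -0.086], [0, -0.05, -0.086], [0, -0.05, -0.086]], "turn": [0, 0, 0, 0, 0]}}

```text
t: 0.7
eef_pos: [449.0, -390.9, 228.4]
tcp_rot: [-1.131, 1.571, 2.467]
ft_force: [1.5, -0.8, -0.0]
opening: 0.999
```

{"fn": "carry_out", "kwargs": {"grip": [-1, -1, -1, -1, -1], "linear": [[0, -0.0898, -0.0441], [0, -0.0898, -0.0441], [0, -0.0898, -0.0441], [0, -0.0898, -0.0441], [0, -0.0898, -0.0441]], "turn": [0, 0, 0, 0, 0]}}

```text
t: 1.2
eef_pos: [447.6, -140.7, 228.7]
tcp_rot: [2.287, 1.571, -0.398]
ft_force: [0.5, 0.5, 0.1]
opening: 0.992
```

{"fn": "carry_out", "kwargs": {"grip": [-1, -1, -1, -1, -1], "linear": [[0, -0.0898, -0.0441], [0, -0.0898, -0.0441], [0, -0.0898, -0.0441], [0, -0.0898, -0.0441], [0, -0.0898, -0.0441]], "turn": [0, 0, 0, 0, 0]}}

```text
t: 1.7
eef_pos: [447.6, 109.4, 228.7]
tcp_rot: [2.45, 1.57, -0.235]
ft_force: [1.0, -1.5, -0.0]
opening: 1.006
```

{"fn": "carry_out", "kwargs": {"grip": [-1, -1, -1, -1, -1], "linear": [[0, -0.0898, -0.0441], [0, -0.0898, -0.0441], [0, -0.0718, -0.0353], [0.05, 0, 0], [0.05, 0, 0]], "turn": [0, 0, 0, -0.047, -0.047]}}

```text
t: 2.2
eef_pos: [447.7, 248.8, 178.1]
tcp_rot: [2.684, 1.569, 0.303]
ft_force: [0.4, 0.4, 0.1]
opening: 1.0
```

{"fn": "carry_out", "kwargs": {"grip": [-1, -1, -1, -1, -1], "linear": [[0.04, 0, 0], [0.04, 0, 0], [0.02, 0, 0], [0, 0, 0], [0, 0, 0]], "turn": [-0.047, -0.047, -0.047, -0.047, 0]}}

```text
t: 2.7
eef_pos: [447.8, 247.4, 128.2]
tcp_rot: [-0.858, 1.57, -2.655]
ft_force: [0.6, 0.7, 0.3]
opening: 0.995
```

```bash
python3 -c "
from h import *
plan((454.2,249.1,30),-13.1)"
```

```text
t 2.7 pos [447.8 247.4 128.2] tooly -12.94 tiltx [-0.001 -0.    -1.   ] F [0.6 0.7 0.3] open 0.995
shift units [ 0.1964  0.0117 -0.0064] z axis [-0.224 -0.975  0.001]
turn about +z world -0.16 -> turn units 0.0009
```

{"fn": "carry_out", "kwargs": {"grip": [-1, -1, -1, -1, -1], "linear": [[0, 0.0117, -0.0064], [0.07, 0, 0], [0.07, 0, 0], [0.05, 0, 0], [0, 0, 0]], "turn": [0, 0, 0, 0, 0]}}

```text
t: 3.2
eef_pos: [453.8, 248.8, 31.4]
tcp_rot: [-0.94, 1.567, -2.743]
ft_force: [-0.2, 0.1, 1.0]
opening: 1.003
```

{"fn": "carry_out", "kwargs": {"grip": [1, 1, 1, 1, 1], "linear": [[0, 0, 0], [0, 0, 0], [0, 0, 0], [0, 0, 0], [0, 0, 0]], "turn": [0, 0, 0, 0, 0]}}

```text
t: 3.7
eef_pos: [454.6, 249.3, 34.2]
tcp_rot: [2.095, 1.57, 0.296]
ft_force: [0.2, -0.0, 0.4]
opening: 0.639
```

{"fn": "carry_out", "kwargs": {"grip": [1, 1, 1, 1, 1], "linear": [[0, 0, 0], [0, 0, 0], [0, 0, 0], [0, 0, 0], [0, 0, 0]], "turn": [0, 0, 0, 0, 0]}}

```text
t: 4.2
eef_pos: [454.4, 249.2, 33.6]
tcp_rot: [-0.073, 1.571, -1.872]
ft_force: [-0.3, -0.9, -0.3]
opening: 0.22
```

```bash
python3 -c "
from h import *
plan((454.2,249.1,33),-13.1)"
```

```text
t 4.2 pos [454.4 249.2  33.6] tooly -13.06 tiltx [-0. -0. -1.] F [-0.3 -0.9 -0.3] open 0.22
shift units [ 0.0011 -0.0003  0.0002] z axis [-0.226 -0.974  0.   ]
turn about +z world -0.04 -> turn units 0.0002
```

{"fn": "carry_out", "kwargs": {"grip": [1, 1, 1, 1, 1], "linear": [[0, 0, 0], [0, 0, 0], [0, 0, 0], [0, 0, 0], [0, 0, 0]], "turn": [0, 0, 0, 0, 0]}}

```text
t: 4.7
eef_pos: [454.4, 249.2, 33.6]
tcp_rot: [0.067, 1.571, -1.731]
ft_force: [0.3, 0.4, -0.6]
opening: 0.144
```

{"fn": "carry_out", "kwargs": {"grip": [1, 1, 1, 1, 1], "linear": [[-0.02, 0, 0], [-0.04, 0, 0], [-0.08, 0, 0], [-0.08, 0, 0], [-0.06, 0, 0]], "turn": [0, 0, 0, 0, 0]}}

```text
t: 5.2
eef_pos: [454.5, 249.3, 176.6]
tcp_rot: [2.123, 1.569, 0.324]
ft_force: [-0.4, -0.8, -1.5]
opening: 0.143
```

```bash
python3 -c "
from h import *
plan((514.7,-59.5,150),16.2)
snap('top','t2.png')
snap('side','s2.png')"
```

```text
t 5.2 pos [454.5 249.3 176.6] tooly -13.07 tiltx [ 0.002  0.001 -1.   ] F [-0.4 -0.8 -1.5] open 0.143
shift units [0.053  0.2568 0.5744] z axis [-0.226 -0.974 -0.001]
turn about +z world 29.27 -> turn units -0.1626
```

{"fn": "carry_out", "kwargs": {"grip": [1, 1, 1, 1, 1], "linear": [[0, 0.0226, 0.0974], [0, 0.0226, 0.0974], [0, 0.0226, 0.0974], [0, 0.0226, 0.0974], [0, 0.0226, 0.0974]], "turn": [0, 0, 0, 0, 0]}}

```text
t: 5.8
eef_pos: [453.7, -2.6, 173.3]
tcp_rot: [-1.297, 1.57, -3.095]
ft_force: [2.0, -0.0, -1.4]
opening: 0.144
```

{"fn": "carry_out", "kwargs": {"grip": [1, 1, 1, 1, 1], "linear": [[0, 0.08, 0.04], [0, 0.064, 0.047], [0, 0, 0], [0, 0, 0], [0, 0, 0]], "turn": [0, 0, -0.045, -0.045, -0.045]}}

```text
t: 6.3
eef_pos: [514.3, -59.7, 172.9]
tcp_rot: [-1.954, 1.569, 2.96]
ft_force: [0.1, -0.1, -0.8]
opening: 0.146
```

{"fn": "carry_out", "kwargs": {"grip": [1, 1], "linear": [[0, 0, 0], [0, 0, 0]], "turn": [-0.0276, 0]}}

```text
t: 6.5
eef_pos: [514.3, -59.4, 173.1]
tcp_rot: [-2.002, 1.57, 2.995]
ft_force: [-0.7, -0.6, -1.1]
opening: 0.146
```

```bash
python3 -c "
from h import *
plan((514.7,-59.5,150),16.2)
b=snap('top','t3.png');a=snap('side','s3.png')
u,v=proj('top',(514.7,-59.5,130)).astype(int);w,x=proj('side',(514.7,-59.5,110)).astype(int)
print(u,v,w,x)
cv2.imwrite('pics/c4.png',np.hstack([cv2.resize(b[v-35:v+35,u-35:u+35],(400,400),interpolation=2),cv2.resize(a[x-40:x+40,w-40:w+40],(400,400),interpolation=2)]))"
```

```text
t 6.5 pos [514.3 -59.4 173.1] tooly 16.26 tiltx [-0.001  0.    -1.   ] F [-0.7 -0.6 -1.1] open 0.146
shift units [0.0462 0.0008 0.0004] z axis [ 0.28 -0.96 -0.  ]
turn about +z world -0.06 -> turn units 0.0003
317 226 292 183
```

View pics/c4.png

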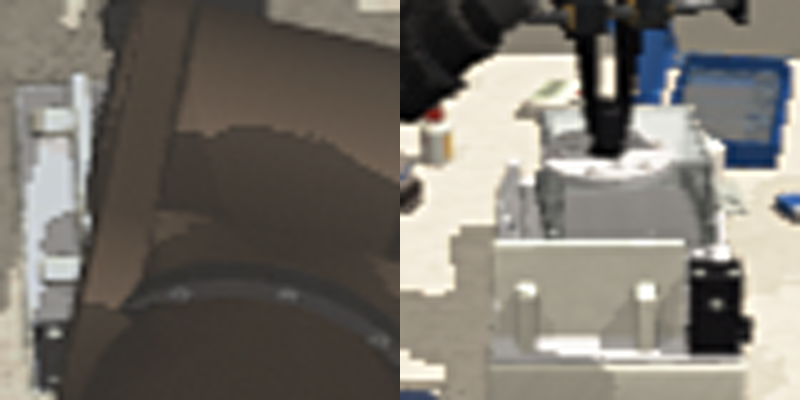

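{"fn": "carry_out", "kwargs": {"grip": [1, 1, 1], "linear": [[0.06, 0.0006, 0], [0.06, 0, 0], [0, 0, 0]], "turn": [0, 0, 0]}}

```text
t: 6.9
eef_pos: [513.4, -59.0, 110.9]
tcp_rot: [-2.073, 1.565, 2.92]
ft_force: [-0.5, 0.1, -1.5]
opening: 0.144
```

{"fn": "carry_out", "kwargs": {"grip": [1, 1, 1, 1], "linear": [[0.01, 0, 0], [0.01, 0, 0], [0.006, 0, 0], [0, 0, 0]], "turn": [0, 0, 0, 0]}}

```text
t: 7.3
eef_pos: [515.1, -59.4, 100.9]
tcp_rot: [0.874, 1.57, -0.414]
ft_force: [-0.0, 0.1, -1.2]
opening: 0.147
```

Now at stud‑tip height (about 100.6); creep down watching the force.

{"fn": "carry_out", "kwargs": {"grip": [1, 1, 1], "linear": [[0.004, 0, 0], [0.004, 0, 0], [0, 0, 0]], "turn": [0, 0, 0]}}

```text
t: 7.6
eef_pos: [514.9, -59.4, 96.5]
tcp_rot: [-1.465, 1.571, -2.753]
ft_force: [-0.4, 0.1, -1.9]
opening: 0.148
```

{"fn": "carry_out", "kwargs": {"grip": [1, 1, 1], "linear": [[0.003, 0, 0], [0.003, 0, 0], [0, 0, 0]], "turn": [0, 0, 0]}}

```text
t: 7.9
eef_pos: [514.8, -59.3, 93.4]
tcp_rot: [-2.02, 1.57, 2.975]
ft_force: [-0.7, 1.2, -2.2]
opening: 0.146
```

{"fn": "carry_out", "kwargs": {"grip": [1, 1, 1], "linear": [[0.004, 0, 0], [0.004, 0, 0], [0, 0, 0]], "turn": [0, 0, 0]}}

```text
t: 8.2
eef_pos: [514.8, -59.3, 89.3]
tcp_rot: [-2.089, 1.57, 2.906]
ft_force: [-1.3, 1.6, -2.1]
opening: 0.145
```

{"fn": "carry_out", "kwargs": {"grip": [1, 1, 1], "linear": [[0.004, 0, 0], [0.003, 0, 0], [0, 0, 0]], "turn": [0, 0, 0]}}

```text
t: 8.5
eef_pos: [514.8, -59.3, 86.5]
tcp_rot: [-1.542, 1.571, -2.831]
ft_force: [-4.1, 2.5, 7.2]
opening: 0.143
```

{"fn": "carry_out", "kwargs": {"grip": [-1, -1, -1, -1, -1], "linear": [[0, 0, 0], [0, 0, 0], [0, 0, 0], [0, 0, 0], [0, 0, 0]], "turn": [0, 0, 0, 0, 0]}}

```text
t: 9.0
eef_pos: [515.0, -59.4, 86.1]
tcp_rot: [0.45, 1.571, -0.838]
ft_force: [0.4, -0.1, 0.4]
opening: 0.507
```

{"fn": "carry_out", "kwargs": {"grip": [-1, -1, -1, -1, -1], "linear": [[0, 0, 0], [-0.05, 0, 0], [-0.1, 0, 0], [-0.1, 0, 0], [0, 0, 0.1]], "turn": [0, 0, 0, 0, 0]}}

```text
t: 9.5
eef_pos: [530.2, -105.0, 217.6]
tcp_rot: [1.036, 1.562, -0.248]
ft_force: [2.1, 0.5, -0.0]
opening: 0.932
```

```bash
python3 -c "
from h import *
plan((430,-330,210),0)"
```

```text
t 9.5 pos [ 530.2 -105.   217.6] tooly 16.46 tiltx [ 0.009 -0.002 -1.   ] F [ 2.1  0.5 -0. ] open 0.932
shift units [ 0.0145 -0.3199  0.3746] z axis [ 0.283 -0.959  0.005]
turn about +z world -16.46 -> turn units 0.0915
```

{"fn": "carry_out", "kwargs": {"grip": [-1, -1, -1, -1, -1], "linear": [[0, -0.062, 0.0687], [0, -0.062, 0.0687], [0, -0.062, 0.0687], [0, -0.062, 0.0687], [0, -0.062, 0.0687]], "turn": [0, 0, 0, 0, 0]}}

```text
t: 10.0
eef_pos: [426.9, -317.1, 211.2]
tcp_rot: [0.424, 1.57, -0.864]
ft_force: [1.0, -0.2, -0.9]
opening: 0.998
```

{"fn": "carry_out", "kwargs": {"grip": [-1, -1, -1, -1, -1], "linear": [[0, -0.062, 0.0687], [0, -0.062, 0.0687], [0, -0.062, 0.0687], [0, -0.062, 0.0687], [0, 0, 0]], "turn": [0, 0, 0, 0, 0]}}

```text
t: 10.5
eef_pos: [344.8, -486.2, 210.7]
tcp_rot: [-0.369, 1.57, -1.661]
ft_force: [-1.0, 1.1, -0.8]
opening: 0.995
```

```bash
python3 - <<'E'
from fit import *
plan((430,-190,210),-87.5);print(env.state()['joints'])
b=snap('top','t4.png')
cv2.imwrite('pics/c5.png',cv2.resize(b[195:270,280:393],(800,530),interpolation=cv2.INTER_CUBIC))
for p,q,z in(((55,455),(765,418),45),((140,103),(740,70),60)):
    A,B=atz('top',c1(*p),z),atz('top',c1(*q),z);print(A,B,'yaw',np.arctan2((A-B)[1],(A-B)[0])-np.pi/2)
E
```

```text
t 10.5 pos [ 344.8 -486.2  210.7] tooly 15.97 tiltx [-0. -0. -1.] F [-1.   1.1 -0.8] open 0.995
shift units [ 0.    0.33 -0.52] z axis [ 0.28 -0.96  0.  ]
turn about +z world 76.53 -> turn units -0.4252
[-1.06  0.47  1.65 -0.    1.02 -1.34]
[427.16  24.7   45.  ] [ 438.5  -269.15   45.  ] yaw 0.03856791308487506
[571.87 -12.56  60.  ] [ 582.07 -260.92   60.  ] yaw 0.04103182822523599
```

View pics/c5.png

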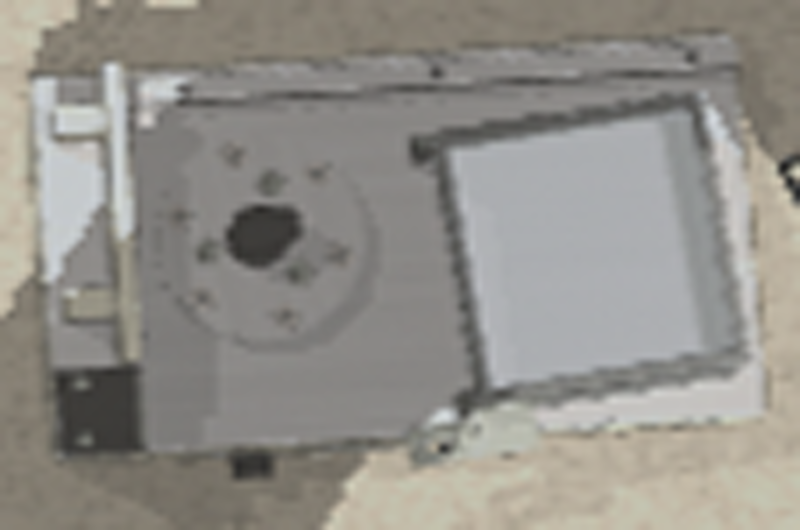

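{"fn": "carry_out", "kwargs": {"grip": [-0.05, -0.05, -0.05, -0.05, -0.05], "linear": [[0, 0, 0], [0, 0, 0], [0, 0, 0], [0, 0, 0], [0, 0, 0]], "turn": [-0.0471, -0.0471, -0.0471, -0.0471, -0.0471]}}

```text
t: 11.05
eef_pos: [347.9, -480.8, 211.2]
tcp_rot: [2.293, 1.57, 1.752]
ft_force: [0.1, -0.5, 0.1]
opening: 0.637
```

{"fn": "carry_out", "kwargs": {"grip": [-0.05, -0.05, -0.05, -0.05, -0.05], "linear": [[0, 0, 0], [0, 0, 0], [0, 0, 0], [0, 0, 0], [0, 0, 0]], "turn": [-0.0471, -0.0471, -0.0471, -0.0471, 0]}}

```text
t: 11.55
eef_pos: [347.9, -481.0, 211.2]
tcp_rot: [1.459, 1.571, 1.504]
ft_force: [0.5, 0.5, 0.5]
opening: 0.524
```

{"fn": "carry_out", "kwargs": {"grip": [-0.05, -0.05, -0.05, -0.05, -0.05], "linear": [[0, 0.0892, 0.0297], [0, 0.0892, 0.0297], [0, 0.0892, 0.0297], [0, 0.0892, 0.0297], [0, 0.0892, 0.0297]], "turn": [0, 0, 0, 0, 0]}}

```text
t: 12.05
eef_pos: [411.9, -253.6, 211.3]
tcp_rot: [-0.419, 1.57, -0.378]
ft_force: [1.0, -0.4, 0.5]
opening: 0.524
```

{"fn": "carry_out", "kwargs": {"grip": [-0.05, -0.05, -0.05], "linear": [[0, 0.0892, 0.0297], [0, 0, 0], [0, 0, 0]], "turn": [0, 0, 0]}}

```text
t: 12.35
eef_pos: [424.9, -209.6, 211.4]
tcp_rot: [-0.791, 1.57, -0.746]
ft_force: [0.3, -1.2, -0.0]
opening: 0.525
```

```bash
python3 - <<'E'
from fit import *
plan((422.9,-215.1,66),92.3);print(env.state()['joints'])
for n,q,z in(('eraser',(566,391),6),('round',(593,355),20),('dark',(570,313),20)):print(n,atz('top',(q[0]*.7,q[1]*.7),z))
E
```

```text
t 12.35 pos [ 424.9 -209.6  211.4] tooly 92.56 tiltx [ 0. -0. -1.] F [ 0.3 -1.2 -0. ] open 0.525
shift units [ 0.29 -0.01 -0.  ] z axis [1.   0.04 0.  ]
turn about +z world -0.26 -> turn units 0.0015
[-0.6   0.3   1.94 -0.    0.9  -2.21]
eraser [ 378.75 -302.05    6.  ]
round [ 453.1  -357.82   20.  ]
dark [ 541.91 -313.65   20.  ]
```

{"fn": "carry_out", "kwargs": {"grip": [-0.05, -0.05, -0.05, -0.05, -0.05], "linear": [[0, -0.011, -0.004], [0.08, 0, 0], [0.08, 0, 0], [0.08, 0, 0], [0.05, 0, 0]], "turn": [0.0015, 0, 0, 0, 0]}}

```text
t: 12.85
eef_pos: [421.7, -217.6, 63.7]
tcp_rot: [2.543, 1.569, 2.579]
ft_force: [0.3, -0.1, 0.4]
opening: 0.526
```

{"fn": "carry_out", "kwargs": {"grip": [-0.05, -0.05, -0.05, -0.05], "linear": [[0, 0, 0], [0, 0, 0.01], [0, 0, 0.01], [0, 0, 0]], "turn": [0, 0, 0, 0]}}

```text
t: 13.25
eef_pos: [434.0, -216.8, 67.5]
tcp_rot: [-0.659, 1.568, -0.62]
ft_force: [-0.4, -0.4, 0.4]
opening: 0.524
```

{"fn": "carry_out", "kwargs": {"grip": [-0.05, -0.05, -0.05, -0.05, -0.05], "linear": [[0, 0, 0.005], [0, 0, 0.005], [0, 0, 0.005], [0, 0, 0.005], [0, 0, 0.005]], "turn": [0, 0, 0, 0, 0]}}

```text
t: 13.75
eef_pos: [445.5, -215.5, 66.2]
tcp_rot: [-3.036, 1.571, -2.997]
ft_force: [-1.5, -0.1, 0.4]
opening: 0.523
```

{"fn": "carry_out", "kwargs": {"grip": [-0.05, -0.05, -0.05, -0.05], "linear": [[0, 0, 0.004], [0, 0, 0.003], [0, 0, 0.002], [0, 0, 0]], "turn": [0, 0, 0, 0]}}

```text
t: 14.15
eef_pos: [448.3, -214.5, 65.8]
tcp_rot: [2.617, 1.566, 2.657]
ft_force: [-8.8, 2.7, 3.6]
opening: 0.526
```

{"fn": "carry_out", "kwargs": {"grip": [-0.05, -0.05, -0.05, -0.05, -0.05], "linear": [[0, 0, -0.01], [0, 0, -0.04], [-0.09, 0, 0], [-0.09, 0, 0], [-0.09, 0, 0]], "turn": [0, 0, 0, 0, 0]}}

```text
t: 14.65
eef_pos: [424.7, -216.4, 202.8]
tcp_rot: [-0.393, 1.57, -0.355]
ft_force: [0.3, -0.3, 0.7]
opening: 0.521
```

{"fn": "carry_out", "kwargs": {"grip": [-0.05, -0.05, -0.05, -0.05, -0.05], "linear": [[0, -0.1, 0], [0, -0.1, 0], [0, -0.1, 0], [0, -0.1, 0], [0, -0.1, -0.02]], "turn": [0, 0, 0, 0, 0]}}

```text
t: 15.15
eef_pos: [425.1, -467.9, 201.2]
tcp_rot: [-0.794, 1.569, -0.754]
ft_force: [1.1, -0.0, 0.7]
opening: 0.522
```

{"fn": "carry_out", "kwargs": {"grip": [-0.2, -0.2, -0.2, -0.2, -0.2], "linear": [[0, 0, 0], [0, 0, 0], [0, 0, 0], [0, 0, 0], [0, 0, 0]], "turn": [0.0475, 0.0475, 0.0475, 0.0475, 0.0475]}}

```text
t: 15.65
eef_pos: [424.8, -465.9, 201.1]
tcp_rot: [-0.02, 1.57, -0.734]
ft_force: [0.2, -0.3, 0.2]
opening: 0.601
```

{"fn": "carry_out", "kwargs": {"grip": [-0.2, -0.2, -0.2, -0.2, -0.2], "linear": [[0, 0, 0], [0, 0, 0], [0, 0, 0], [0, 0, 0], [0, 0, 0]], "turn": [0.0475, 0.0475, 0.0475, 0.0475, 0.0475]}}

```text
t: 16.15
eef_pos: [424.8, -465.8, 201.1]
tcp_rot: [0.701, 1.57, -0.759]
ft_force: [-1.0, -0.8, -0.1]
opening: 0.602
```

```bash
python3 - <<'E'
from fit import *
w=tf((514.1,-119.4,.04),(0,-160,100))
plan(w,2.3);print(w,env.state()['joints'])
b=snap('top','t5.png')
cv2.imwrite('pics/c6.png',cv2.resize(b[195:270,280:393],(800,530),interpolation=cv2.INTER_CUBIC))
E
```

```text
t 16.15 pos [ 424.8 -465.8  201.1] tooly 6.37 tiltx [ 0. -0. -1.] F [-1.  -0.8 -0.1] open 0.602
shift units [ 0.2   0.23 -0.35] z axis [ 0.11 -0.99  0.  ]
turn about +z world -4.07 -> turn units 0.0226
[ 520.5  -279.27  100.  ] [-0.94  0.53  1.58  0.    1.04 -1.05]
```

View pics/c6.png

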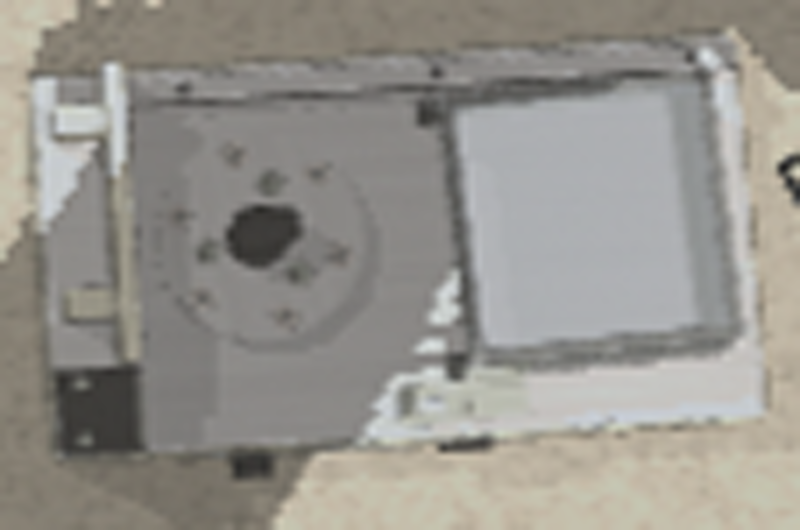

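{"fn": "carry_out", "kwargs": {"grip": [-0.2, -0.2, -0.2, -0.2, -0.2], "linear": [[0, 0, 0], [0, 0, 0], [0, 0.05, -0.06], [0, 0.05, -0.07], [0, 0.05, -0.08]], "turn": [0.0226, 0, 0, 0, 0]}}

```text
t: 16.7
eef_pos: [495.3, -356.6, 201.0]
tcp_rot: [0.856, 1.57, -0.666]
ft_force: [1.0, -0.0, 0.3]
opening: 0.599
```

{"fn": "carry_out", "kwargs": {"grip": [-0.2, -0.2, -0.2, -0.2], "linear": [[0, 0.046, -0.08], [0, 0, -0.075], [0, 0, 0], [0, 0, 0]], "turn": [0, 0, 0, 0]}}

```text
t: 17.1
eef_pos: [514.5, -278.4, 201.5]
tcp_rot: [0.803, 1.57, -0.717]
ft_force: [-0.5, -1.0, 0.8]
opening: 0.601
```

```bash
python3 - <<'E'
from fit import *
S=(514.1,-119.4,.04)
plan(tf(S,(-5,-160,66)),2.3)
for q in((740,335),(715,72)):
    p=atz('top',c1(*q),61);d=p[:2]-S[:2];c,s=np.cos(.04),np.sin(.04);print(c*d[0]+s*d[1],-s*d[0]+c*d[1])
E
```

```text
t 17.1 pos [ 514.5 -278.4  201.5] tooly 2.91 tiltx [ 0. -0. -1.] F [-0.5 -1.   0.8] open 0.601
shift units [0.27 0.   0.  ] z axis [ 0.05 -1.    0.  ]
turn about +z world -0.61 -> turn units 0.0034
-47.124757316271406 -135.17509326210666
61.87315076299905 -133.5106184540789
```

{"fn": "carry_out", "kwargs": {"grip": [-0.2, -0.2, -0.2, -0.2, -0.2], "linear": [[0.08, 0, 0], [0.08, 0, 0], [0.07, 0, 0], [0.04, 0, 0], [0, 0, 0]], "turn": [0.0034, 0, 0, 0, 0]}}

```text
t: 17.6
eef_pos: [512.9, -279.5, 63.5]
tcp_rot: [-2.182, 1.567, 2.566]
ft_force: [-0.2, 0.4, 1.0]
opening: 0.6
```

{"fn": "carry_out", "kwargs": {"grip": [-0.2, -0.2, -0.2, -0.2, -0.2], "linear": [[0, 0, -0.01], [0, 0, -0.01], [0, 0, -0.008], [0, 0, -0.008], [0, 0, -0.008]], "turn": [0, 0, 0, 0, 0]}}

```text
t: 18.1
eef_pos: [513.6, -256.6, 66.8]
tcp_rot: [0.812, 1.569, -0.722]
ft_force: [-0.0, -1.8, -0.0]
opening: 0.602
```

{"fn": "carry_out", "kwargs": {"grip": [-0.2, -0.2, -0.2, -0.2, -0.2], "linear": [[0, 0.001, -0.008], [0, 0.001, -0.008], [0, 0.001, -0.008], [0, 0.001, -0.008], [0, 0.001, -0.008]], "turn": [0, 0, 0, 0, 0]}}

```text
t: 18.6
eef_pos: [515.1, -236.3, 66.1]
tcp_rot: [-1.419, 1.571, -2.954]
ft_force: [-1.2, -2.3, -0.2]
opening: 0.599
```

```bash
cat > m.py <<'E'
from fit import *
s,R=pose();S=(514.1,-119.4,.04);d=s['eef_pos'][:2]-S[:2];c,n=np.cos(.04),np.sin(.04)
print('machine',c*d[0]+n*d[1],-n*d[0]+c*d[1],'z',s['eef_pos'][2],'yaw',np.degrees(np.arctan2(R[1,1],R[0,1])),'F',s['ft_force'],'t',s['t'])
E
python3 m.py
```

```text
machine -3.6841199455599316 -116.88389268078488 z 66.0788932107966 yaw 2.0477908568394465 F [-1.15 -2.27 -0.21] t 18.6
```

{"fn": "carry_out", "kwargs": {"grip": [-0.2, -0.2, -0.2, -0.2, -0.2], "linear": [[0, 0.001, -0.01], [0, 0.001, -0.01], [0, 0.001, -0.01], [0, 0.001, -0.01], [0, 0.001, -0.01]], "turn": [-0.0014, 0, 0, 0, 0]}}

```text
t: 19.1
eef_pos: [516.7, -211.1, 66.1]
tcp_rot: [0.463, 1.571, -1.067]
ft_force: [-0.1, -1.3, 0.6]
opening: 0.602
```

{"fn": "carry_out", "kwargs": {"grip": [-0.2, -0.2, -0.2, -0.2, -0.2], "linear": [[0, 0.001, -0.01], [0, 0.001, -0.01], [0, 0.001, -0.01], [0, 0.001, -0.01], [0, 0.001, -0.01]], "turn": [0, 0, 0, 0, 0]}}

```text
t: 19.6
eef_pos: [518.2, -186.1, 66.1]
tcp_rot: [0.53, 1.571, -1.001]
ft_force: [-0.0, -1.5, 0.2]
opening: 0.599
```

```bash
python3 m.py; python3 - <<'E'
from fit import *
b=snap('top','t6.png');a=snap('side','s6.png')
cv2.imwrite('pics/c7.png',np.hstack([cv2.resize(b[190:275,280:365],(400,400),interpolation=2),cv2.resize(a[150:230,255:335],(400,400),interpolation=2)]))
E
```

```text
machine 1.39950664972479 -66.79429039196161 z 66.14789534747844 yaw 2.307352734119865 F [-0.04 -1.52  0.19] t 19.6
```

View pics/c7.png

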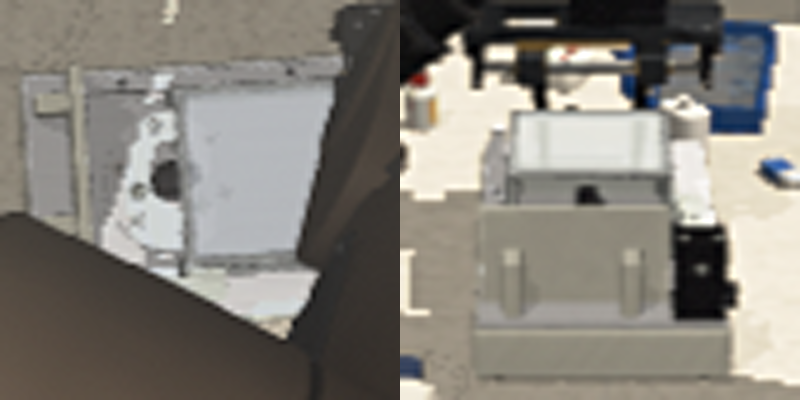

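{"fn": "carry_out", "kwargs": {"grip": [-0.2, -0.2, -0.2, -0.2, -0.2], "linear": [[0, 0.001, -0.01], [0, 0.001, -0.01], [0, 0.001, -0.01], [0, 0.001, -0.01], [0, 0.001, -0.01]], "turn": [0, 0, 0, 0, 0]}}

```text
t: 20.2
eef_pos: [519.6, -161.0, 66.1]
tcp_rot: [-1.016, 1.571, -2.547]
ft_force: [0.0, -1.6, -0.1]
opening: 0.599
```

{"fn": "carry_out", "kwargs": {"grip": [-0.2, -0.2, -0.2, -0.2, -0.2], "linear": [[0, 0, -0.005], [0, 0, -0.005], [0, 0, -0.005], [0, 0, -0.005], [0, 0, 0]], "turn": [0, 0, 0, 0, 0]}}

```text
t: 20.7
eef_pos: [519.2, -151.1, 66.2]
tcp_rot: [2.049, 1.571, 0.519]
ft_force: [-0.1, 0.9, 0.5]
opening: 0.598
```

```bash
python3 m.py; python3 - <<'E'
from fit import *
b=snap('top','t7.png');a=snap('side','s7.png')
cv2.imwrite('pics/c8.png',np.hstack([cv2.resize(b[190:260,280:350],(400,400),interpolation=2),cv2.resize(a[150:220,265:335],(400,400),interpolation=2)]))
E
```

```text
machine 3.8465149612006355 -31.909278528845874 z 66.16308972539986 yaw 2.3029123976568533 F [-0.05  0.9   0.46] t 20.7
```

View pics/c8.png

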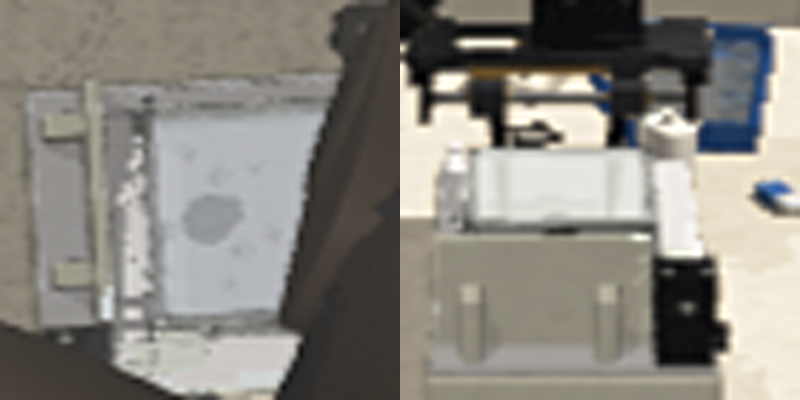

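{"fn": "carry_out", "kwargs": {"grip": [-0.2, -0.2, -0.2, -0.2, -0.2], "linear": [[0, 0, -0.005], [0, 0, -0.005], [0, 0, -0.005], [0, 0, -0.005], [0, 0, 0]], "turn": [0, 0, 0, 0, 0]}}

```text
t: 21.3
eef_pos: [518.8, -141.1, 66.2]
tcp_rot: [2.231, 1.571, 0.701]
ft_force: [-0.0, -0.2, -0.0]
opening: 0.602
```

{"fn": "carry_out", "kwargs": {"grip": [-0.2, -0.2, -0.2, -0.2, -0.2], "linear": [[0, 0, -0.004], [0, 0, -0.004], [0, 0, -0.004], [0, 0, -0.002], [0, 0, 0]], "turn": [0, 0, 0, 0, 0]}}

```text
t: 21.8
eef_pos: [518.5, -134.2, 66.1]
tcp_rot: [-2.6, 1.571, 2.152]
ft_force: [-1.7, -0.6, -0.4]
opening: 0.6
```

```bash
python3 m.py
```

```text
machine 3.822256652051163 -14.97504919714204 z 66.12218692335051 yaw 2.3099106467182935 F [-1.74 -0.62 -0.39] t 21.8
```

{"fn": "carry_out", "kwargs": {"grip": [-0.2, -0.2, -0.2, -0.2], "linear": [[0, 0, -0.003], [0, 0, -0.002], [0, 0, -0.002], [0, 0, 0]], "turn": [0, 0, 0, 0]}}

```text
t: 22.2
eef_pos: [518.5, -131.8, 66.2]
tcp_rot: [0.255, 1.569, -1.275]
ft_force: [-2.2, -9.1, -0.5]
opening: 0.604
```

```bash
python3 m.py
```

```text
machine 3.909421725537177 -12.519991310315351 z 66.19407806390787 yaw 2.366308445899881 F [-2.15 -9.14 -0.5 ] t 22.2
```

{"fn": "carry_out", "kwargs": {"grip": [-0.2, -0.2, -0.2, -0.2, -0.2], "linear": [[0, 0, 0.02], [0, 0, 0.06], [-0.09, 0, 0.03], [-0.09, 0, 0], [-0.09, 0, 0]], "turn": [0, 0, 0, 0, 0]}}

```text
t: 22.7
eef_pos: [520.2, -186.5, 202.6]
tcp_rot: [-2.529, 1.57, 2.222]
ft_force: [1.3, 0.5, -0.2]
opening: 0.597
```

{"fn": "carry_out", "kwargs": {"grip": [-0.2, -0.2, -0.2, -0.2, -0.2], "linear": [[0, -0.05, 0.08], [0, -0.05, 0.08], [0, -0.05, 0.08], [0, -0.05, 0.08], [0, -0.05, 0.08]], "turn": [0, 0, 0, 0, 0]}}

```text
t: 23.2
eef_pos: [402.5, -392.4, 201.3]
tcp_rot: [2.052, 1.57, 0.521]
ft_force: [0.5, 0.2, 0.0]
opening: 0.598
```

{"fn": "carry_out", "kwargs": {"grip": [-0.2, -0.2, -0.2], "linear": [[0, -0.05, 0.08], [0, -0.05, 0.08], [0, -0.05, 0.08]], "turn": [0, 0, 0]}}

```text
t: 23.5
eef_pos: [332.2, -515.3, 201.2]
tcp_rot: [2.228, 1.57, 0.697]
ft_force: [0.9, -0.7, 0.8]
opening: 0.603
```

```bash
python3 m.py; python3 - <<'E'
from fit import *
b=snap('top','t8.png');a=snap('side','s8.png')
cv2.imwrite('pics/c9.png',np.hstack([cv2.resize(b[195:265,280:345],(390,420),interpolation=2),cv2.resize(a[155:225,268:333],(390,420),interpolation=2)]))
E
```

```text
machine -197.5765260152203 -388.3564126419239 z 201.16177015687464 yaw 2.277182777694807 F [ 0.9  -0.72  0.78] t 23.5
```

View pics/c9.png

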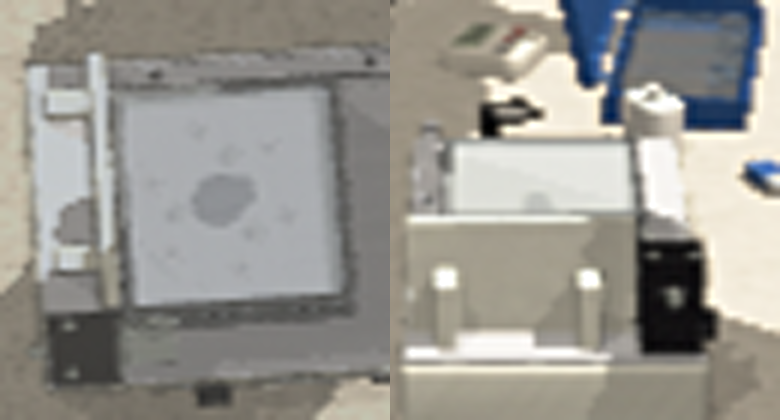

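```bash
python3 - <<'E'
from fit import *
S=(514.1,-119.4,.04)
a=cv2.imread('pics/s3.png',0).astype(int);c=cv2.imread('pics/s8.png',0).astype(int)
u,v=proj('side',tf(S,(-64,112+40,81))).round().astype(int);print(u,v)
print(a[v-4:v+6,u-5:u+6]);print(c[v-4:v+6,u-5:u+6])
# guard roof & rail edges from c9 (scale 6): rear rail right edge, near rail, roof corners
k=lambda U,V:((U+.5)/6-.5+280,(V+.5)/6-.5+195)
cs,sn=np.cos(.04),np.sin(.04)
def M(p):d=p[:2]-np.array(S[:2]);return np.array([cs*d[0]+sn*d[1],-sn*d[0]+cs*d[1]]).round(1)
for n,q,z in(('roof NW',(122,95),109),('roof SW',(135,305),109),('roof SE',(345,294),109),('roof NE',(330,85),109),('wall top N',(108,57),109),('rail SE',(355,310),61)):print(n,M(atz('top',k(*q),z)))
E
```

```text
314 204
[[137  38  11  16  17  16  19  17  16  12  24]
 [127  35  13  17  17  15  14  16  16  13  25]
 [123  34  15  20  20  36  47  27  19  13  27]
 [125  33  12  17  40 101 139  74  22  11  34]
 [127  36  17  22  32  70 103  58  29  21  39]
 [118  32  14  17  19  24  35  22  16  10  37]
 [119  35  13  18  17  17  17  16  17  14  18]
 [118  35  16  19  18  20  18  20  20  18  14]
 [ 59  16  12  19  19  18  19  19  18  18  19]
 [ 67  20  16  18  18  20  20  20  17  19  29]]
[[ 59  17  14  15  17  16  17  16  15   9  23]
 [ 50  13  15  15  15  12  12  13  14  10  22]
 [ 47  16  17  17  22  30  42  24  18  10  24]
 [ 47  12  16  27  52  97 131  76  38  12  33]
 [ 53  14  19  22  33  83 128  93  31  12  34]
 [ 50  14  15  15  20  67 110  81  23   6  37]
 [ 49  14  15  13  15  30  48  29  15  10  15]
 [ 47  13  14  16  15  17  17  14  14  15  12]
 [ 35  11  15  17  15  16  16  15  16  14  18]
 [ 69  19  13  16  18  18  17  18  15  17  24]]
roof NW [ 52.9 105.6]
roof SW [-45.6 105.4]
roof SE [-45.8   7.5]
roof NE [52.3  7.9]
wall top N [ 71.2 111.1]
rail SE [-52.4  -3.2]
```

```bash
python3 -c "
from h import *
print(env.job_done())"
```

```text
the job is handed in; nothing more can be done
None
```

The rotor is on the platter and the guard is closed with its tongue in the interlock switch. I handed the job in at about 23.5 s of the 72 s; the system gave no verdict.

- **Rotor:** I gripped the larger white rotor by its black grip, turned it 29° and lowered it over the studs. There was no jam, and the arm stopped at 86.5 mm, where it should be when seated. A picture after release showed a stud in each of the three holes and the disc lying flat.
- **Guard against the fence:** my first push toward the fence left the guard about 0.055 rad askew. I squared it by pushing on its free end with both fingers open, then slid it along until it met the end wall, with 9 N of contact force.
- **Final checks of the guard:**
  - It measured square to the fence within a few milliradians, centred at x ≈ 3.4 mm and y ≈ 56 mm, against the target of (3, 55).
  - The cam pin at the back of the switch moved about 1.3 pixels in the side view. The full 10 mm of travel should show as about 1.4 pixels.
- **Limits of the checks:** these positions are good to about 2 mm, because that is the accuracy of the camera calibration. I saw the tongue's depth only through the pin and the guard's position, not directly.
- **Other items:** I planned the moves to clear the small objects and felt no unexpected contact. I did not measure their positions afterwards.

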